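Wind the bench timer and start the frame warmer

ROBOT

A 6-joint arm with a two-finger parallel gripper is mounted at the origin on the work surface. World frame = base frame: x ahead of the robot, y to its left, z up, the work surface at z = 0. Lengths are in m, angles in rad, forces in N, time in s.
With the tool pointing down it reaches from about 0.35 to 0.85 m from the base axis. Payload 8.1 kg.
Tool frame: the origin (TCP) lies between the finger pads; the fingertips stand 14 mm ahead of it and the grasp point (between the pads) lies 5 mm behind it (robot.tcp_to_tips is the z of the fingertips in the tool frame, in m); z points along the fingers, y is the line along which they close (so a half turn about z gives the same grasp; the last joint's range is limited). The gripper opens to 93 mm and grips with 3 to 60 N. Pads are 15 mm wide; open, the fingers measure 128 mm over their backs; the gripper's body (75 mm by 188 mm) begins 65 mm behind the grasp point.
Start: joints at [-1.415, 0.13, 1.488, -0, 1.523, -0.085], TCP at [0.143, -0.583, 0.233] pointing down, gripper open.
Joint ranges: [-2.96, 2.96], [-0.89, 2.26], [0.02, 2.5], [-1.34, 4.48], [0, 2.73], [-2.66, 2.66]. Speed limits (rad/s): [2.39, 2.39, 2.79, 3.14, 3.14, 3.14].

INTERFACE

Orientations are given as a rotation vector (axis times angle).
In Python, from plant import sensors, read_camera, robot gives the robot as it stands.
- The arm moves only by the shell command python3 -m inch 'ROWS' [FORCE]. ROWS is a JSON list of rows, 1 to 20 of them, each an object with the fields jaw (the finger opening in m), sx, sy, sz (the shift in shares of 1 m (1.0 is 1 m)), spin (a turn about the tool's z in normalised numbers (1 is 2 pi rad)); a field left out counts as zero (the opening has to be given); each row shifts and turns the commanded pose from where the row before left it, along the tool's axes as they then stand; what a row does not reach is not made up. A row lasts 1/10 s, in which the tool goes at most 0.05 m and 0.15 rad, less where a joint would pass 70% of its speed; a pose out of reach is approached as far as the arm can. The fingers move at their own pace and stop on an object; FORCE is the grip in N (left out, the last holds). Time passes only in rows, so rows that do not move let the fingers close. It prints the time, the measured TCP pose, the force, the opening and the grip force at its end. Input that does not fit is refused with a message, and nothing moves.
- sensors.read_state(): the state, without advancing time (a new reading comes with each control period).
- read_camera(name): name is "scene" or "top" or "wrist"; returns a dict with "image" (400x640x3 uint8, red, green, blue), "depth" (400x640 float32, m along the optical axis (not along the pixel's ray), 0 where there is no reading), "fx", "fy", "cx", "cy" (pixels), "R" (3x3) and "t" (3): a world point X has camera coordinates R X + t. Camera axes: x right, y down, z forward; pixel columns grow to the right and rows downward; lengths in m; the calibration is good to about 2 mm. A picture is of the moment at which its call begins.
- robot.close_job(): hands the job in; it is judged then, once.
The state is a dict: "t": time; "q": joint angles; "dq": joint speeds; "joint_torque": joint torques, N m; "tool_pos": TCP position; "orientation": TCP orientation; "force": force on the tool from outside, world axes, zero at the start; "wrist_torque": the same for the moment, N m; "opening": finger opening in m; "gripper_force": force on a finger pad.
Only numpy, scipy, OpenCV 4.12 (cv2) and the standard library are available. Lean on these libraries where they do the work, as an engineer would, in place of code of your own. Each camera call takes 0.05 s, during which the arm holds its last target. There are 200 camera calls.

TASK

Start a timed warm-up: wind the blue knob of the small free-standing timer clockwise until its white pointer stands at the green mark, pressing down on it firmly but not hard (about 15 N) while you turn, so that the timer stays where it stands and does not spin round or slide. Then gently press the red start button on the frame warmer right down and let it come back up. Let go of everything and leave all the other things on the bench where they are.

Things in the scene. Friction and masses are not known exactly. Their poses are not given: they have to be found in the camera images.
- timer: Loose white timer disc, 100 mm across, 240-375 g, on the mat on four feet (centres 38 mm off its axis). Origin: on the axis, underside of the feet, z up. Dial on top, 34 mm up, black ticks, one green mark. The knob is stiff: unless pressed down with some 5 to 10 N (hidden mass, friction) the whole timer spins. Nothing in it gives: each mm lower adds 10 N or more; over 20 N is too hard.
- knob (a joint): Turn of the timer's knob in rad, 0 to 2.0 (end stops), growing clockwise seen from above; takes about 0.22 N m and stays where left. At value q the white pointer points, in the timer's frame, along (-cos q, sin q, 0): at 0 to the timer's -x side. The green mark is at q = 1.20; the knob starts between 0 and 0.4.
- knob_grip (a point): Point on the knob's axis, 55 mm above the timer's underside; turns with the knob: x along the grip bar, white pointer at its -x end. The knob: black round skirt 56 mm across (top 41 mm above the timer's underside) carrying a blue upright bar 50 mm long, 13 mm thick (grip across this), top 67 mm above the underside. Skirt and bar turn together.
- rim_front (a point): Point on the timer's rim at its -x side, 50 mm from the axis and 20 mm above the underside.
- rim_back (a point): Point on the timer's rim at its +x side, 50 mm from the axis and 20 mm above the underside.
- mat: Black rubber mat 130 x 130 x 4 mm, fixed to the bench, on which the timer stands. Origin: centre of its underside.
- warmer: Frame warmer, a white box 200 (x) x 240 (y) x 94 mm, fixed to the bench, with a black rubber rim (up to 108 mm high) round a bead pan in its top. Origin: centre of its underside; x points away from the robot, and the red button stands on its top near the front (-x) edge.
- start (a joint): Travel in m of the warmer's red spring push button, 0 = up, 0.006 = right down (about 5 N); pressed down along z, springs back when released, solid at the bottom: stop there. It counts as pressed beyond 0.0045.
- start_top (a point): Centre of the top face of the red start button (28 mm across), moving down with it. It lies 66 mm towards the robot (-x) of the warmer's centre.
- specs: Bystander: pair of red spectacles, 136 mm wide. Origin under the middle of the front.
- bottle: Bystander: spray bottle 48 mm across and 130 mm high. Origin: centre of its underside.
- cup: Bystander: grey plastic cup 70 mm across and 90 mm high. Origin: centre of its underside.
- case: Bystander: black spectacle case 65 x 160 x 45 mm. Origin: centre of its underside.
- screwdriver: Bystander: screwdriver 150 mm long lying on the bench. Origin at its middle.
- tray: Bystander: blue job tray 130 x 200 x 45 mm with lenses. Origin: centre of its underside.
- lens: Bystander: green glass lens blank 64 mm across, 9 mm thick. Origin: centre of its underside.
Mind the look-alikes: they are no part of the job. What is shaped like the timer but yellow is not meant.

How it is judged:
On the way, in this order (a step that is already met when the one before it is completed fails the run):
1. the timer's pointer stands at the green mark (within 0.10 rad) (value of joint knob between 1.1 and 1.3 rad), for 0.3 s.
2. then the red start button is pressed down past 4.5 mm (value of joint start above 0.0045 m), for 0.1 s.
At the end, for the whole second after the job is handed in: The pointer is within 0.10 rad of the green mark (knob 1.10 to 1.30), the start button has been pressed and is up again (under 1.5 mm), and the timer stands flat and at rest where it stood: neither point on its rim is more than 20 mm from where it was at the start (all of step 1 and value of joint start below 0.0015 m and angle between timer's own z axis and vertical below 0.05 rad and linear speed of timer below 0.02 m/s and distance of each of rim_front, rim_back from where it was at the start of the episode below 0.02 m); the robot touches nothing.
It fails at once if the timer spins or slides: a point on its rim is more than 20 mm from where it was at the start (distance of any of rim_front, rim_back from where it was at the start of the episode above 0.02 m).
It fails at once if the timer is pressed too hard: more than 25 N (its weight included) between timer and mat (contact force between timer and mat above 25 N).
It fails at once if the warmer or its button is struck or pressed with more than 40 N (contact force between any of the fingers, the arm and warmer above 40 N).
It fails at once if a bystander is moved more than 30 mm (distance of any of specs, bottle, cup, case, screwdriver, tray, lens from where it was at the start of the episode above 0.03 m).
It also fails if it takes over 54 s, if anything falls off the work surface, if the arm or the gripper's body presses on something with over 40 N, if the wrist force passes 120 N, or if a joint passes its speed limit or range.

## Working session

There is one attempt and no reset: what is moved stays moved. The work goes in short steps, Python scripts to look and compute and a shell command to move; the robot and the scene stay as the last step left them, time stands still between calls to the robot, and variables do not carry over. Pictures are saved under pics/ and viewed, at most 10 in all, crops included, and the job is handed in when it is done.

```bash
mkdir -p pics; ls; python3 - <<'E'
from plant import sensors, read_camera, robot
import cv2,numpy as np
for n in ("top","scene"):
    c=read_camera(n); cv2.imwrite(f"pics/{n}0.png",c["image"][:,:,::-1]); np.savez(f"{n}0.npz",**{k:c[k] for k in c})
    print(n,c["fx"],c["R"].round(3).tolist(),c["t"])
s=sensors.read_state();print(s["t"],s["tool_pos"],s["orientation"],s["force"])
E
```

```text
pics
top 429.3005524525375 [[0.014, -1.0, 0.005], [-0.981, -0.014, -0.192], [0.192, -0.002, -0.981]] [-0.02600191  0.53381432  1.07890015]
scene 395.02803485150395 [[0.786, 0.619, -0.005], [0.495, -0.634, -0.594], [-0.37, 0.464, -0.804]] [-0.39382915 -0.22398874  1.29530734]
0.1 [ 0.14302812 -0.58220193  0.23171   ] [-3.11723108e+00 -3.77132219e-01  8.02140189e-05] [-0.80382445  0.35824542 -0.4574397 ]
```

View pics/top0.png

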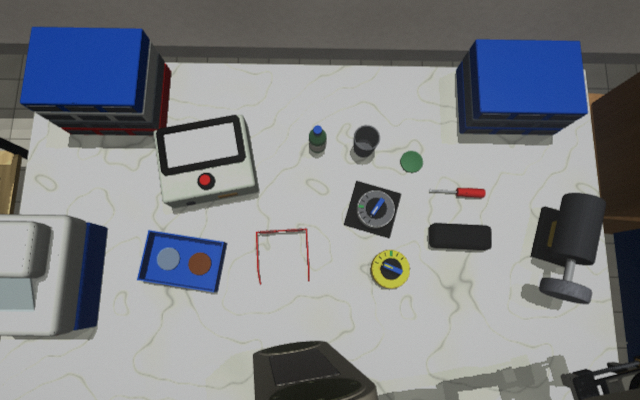

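View pics/scene0.png

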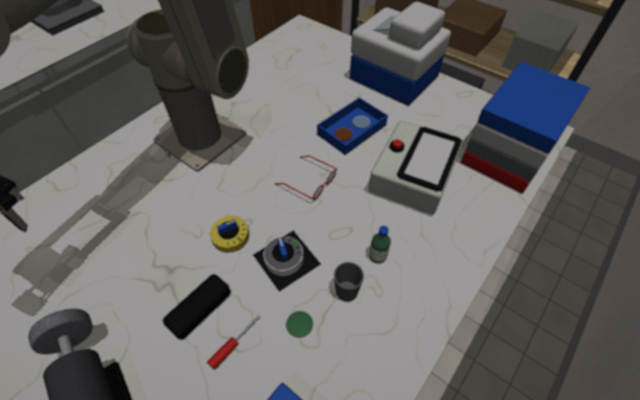

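The top view shows two timer shapes: a white disc with a blue knob on the black mat at (376,209), and a yellow one at (390,269). The white one on the mat fits the description. The red button is at (206,181). I'll confirm with an enlarged crop.

```bash
cat > h.py <<'E'
import numpy as np
def w(c,u,v,z=None):
    """pixel to world, by the depth or on the plane of height z"""
    R,t=c["R"],c["t"]; d=np.array([(u-c["cx"])/c["fx"],(v-c["cy"])/c["fy"],1.])
    o=-R.T@t; r=R.T@d
    k=c["depth"][int(round(v)),int(round(u))] if z is None else (z-o[2])/r[2]
    return o+k*r
E
python3 - <<'E'
import cv2,numpy as np
from h import w
c=dict(np.load("top0.npz"))
im=c["image"][:,:,::-1]
a=cv2.resize(im[175:245,335:415],None,fx=7.5,fy=7.5,interpolation=cv2.INTER_CUBIC)
cv2.imwrite("pics/crop1.png",a)
for n,u,v in(("knob",377,207),("skirt",368,212),("dial",362,215),("button",206,180),("boxtop",222,185),("mat",356,188),("rim",206,155)): print(n,w(c,u,v).round(4))
for n,u,v in (("btn",206,180.5),): print(w(c,u,v,.1))
E
```

```text
knob [ 0.5115 -0.1703  0.0721]
skirt [ 0.5025 -0.1501  0.0459]
dial [ 0.4964 -0.1357  0.0323]
button [0.5663 0.2631 0.1149]
boxtop [0.559  0.2274 0.0932]
mat [ 0.5755 -0.1223  0.0069]
rim [0.6371 0.2725 0.0957]
[0.56856462 0.26703007 0.1       ]
```

View pics/crop1.png

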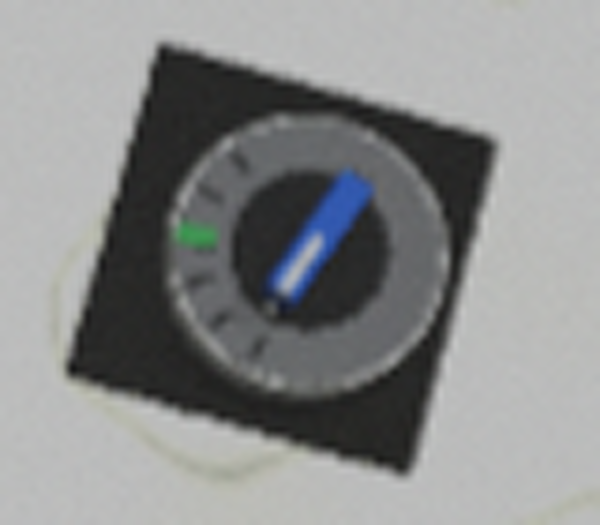

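The crop confirms it: white-grey dial on the mat, with the green mark at (195,236), the blue bar from (357,182) to (277,300) and the white pointer at its lower-left end. Next I'll compute the angles and the tool moves.

```bash
python3 - <<'E'
import cv2,numpy as np
from h import w
from scipy.spatial.transform import Rotation as Ro
from plant import sensors
c=dict(np.load("top0.npz"))
P=lambda x,y,z:w(c,335+(x+.5)/7.5-.5,175+(y+.5)/7.5-.5,z)
A=P(358,181,.071);B=P(279,298,.071);K=P(310,249,.045);D=P(308,250,.038);G=P(195,236,.038);G=P(195,236,.038)
print("bar",A,B,(A+B)/2,np.linalg.norm(A-B),"skirt",K,"dial",D)
ang=lambda d:np.arctan2(d[1],d[0])
pt=ang(B-A); g=ang(G-K)
print("pointer",pt,"green",g,"clockwise to go",(pt-g)%(2*np.pi))
for lo,hi,n in (((70,40,0),(140,255,255),0),):pass
hsv=cv2.cvtColor(c["image"],cv2.COLOR_RGB2HSV)
for nm,sl,z in (("red",(slice(165,195),slice(190,222)),.108),):
    h=hsv[sl]; m=((h[...,0]<8)|(h[...,0]>172))&(h[...,1]>150)&(h[...,2]>90)
    v,u=np.nonzero(m); u=u+sl[1].start; v=v+sl[0].start; d=np.array([w(c,a,b) for a,b in zip(u,v)])
    top=d[d[:,2]>np.percentile(d[:,2],50)]; print(len(u),u.min(),u.max(),v.min(),v.max(),np.percentile(d[:,2],[5,50,95]),d[:, :2].mean(0))
s=sensors.read_state(); R=Ro.from_rotvec(s["orientation"]).as_matrix(); print(R.round(4)); 
E
```

```text
bar [ 0.5337404  -0.18446854  0.071     ] [ 0.49243502 -0.1567331   0.071     ] [ 0.51308771 -0.17060082  0.071     ] 0.049753278941460866 skirt [ 0.51425345 -0.17119791  0.045     ] dial [ 0.51512257 -0.17145771  0.038     ]
pointer 2.550270162856483 green 1.4375291334252005 clockwise to go 1.1127410294312823
92 199 209 174 184 [0.10556881 0.11561437 0.11877103] [0.56785027 0.26722843]
[[ 9.711e-01  2.385e-01 -2.000e-04]
 [ 2.385e-01 -9.711e-01  1.600e-03]
 [ 1.000e-04 -1.600e-03 -1.000e+00]]
```

Units first: turns go in shares of 2 pi rad. So -0.15 rad is -0.0239.

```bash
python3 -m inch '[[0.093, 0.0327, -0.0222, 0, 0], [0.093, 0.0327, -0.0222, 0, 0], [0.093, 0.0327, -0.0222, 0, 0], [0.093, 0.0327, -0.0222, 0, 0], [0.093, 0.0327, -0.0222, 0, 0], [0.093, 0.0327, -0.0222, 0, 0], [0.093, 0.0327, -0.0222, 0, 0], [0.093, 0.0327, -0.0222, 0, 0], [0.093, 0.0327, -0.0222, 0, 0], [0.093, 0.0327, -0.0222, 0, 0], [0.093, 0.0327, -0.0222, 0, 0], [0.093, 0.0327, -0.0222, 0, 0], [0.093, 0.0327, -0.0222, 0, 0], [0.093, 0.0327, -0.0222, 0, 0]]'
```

```text
refused: ROWS must be a list of objects with named fields. Nothing was moved.
```

Refused on format, not on reach. It needs a list of objects with named fields.

```bash
python3 -m inch '[{"jaw": 0.093, "sx": 0.0327, "sy": -0.0222}, {"jaw": 0.093, "sx": 0.0327, "sy": -0.0222}, {"jaw": 0.093, "sx": 0.0327, "sy": -0.0222}, {"jaw": 0.093, "sx": 0.0327, "sy": -0.0222}, {"jaw": 0.093, "sx": 0.0327, "sy": -0.0222}, {"jaw": 0.093, "sx": 0.0327, "sy": -0.0222}, {"jaw": 0.093, "sx": 0.0327, "sy": -0.0222}, {"jaw": 0.093, "sx": 0.0327, "sy": -0.0222}, {"jaw": 0.093, "sx": 0.0327, "sy": -0.0222}, {"jaw": 0.093, "sx": 0.0327, "sy": -0.0222}, {"jaw": 0.093, "sx": 0.0327, "sy": -0.0222}, {"jaw": 0.093, "sx": 0.0327, "sy": -0.0222}, {"jaw": 0.093, "sx": 0.0327, "sy": -0.0222}, {"jaw": 0.093, "sx": 0.0327, "sy": -0.0222}]'
python3 -m inch '[{"jaw": 0.06, "spin": -0.0239}, {"jaw": 0.06, "spin": -0.0239}, {"jaw": 0.06, "spin": -0.0239}, {"jaw": 0.06, "spin": -0.0239}, {"jaw": 0.06, "spin": -0.0239}, {"jaw": 0.06, "spin": -0.0239}, {"jaw": 0.06, "spin": -0.0239}, {"jaw": 0.06, "spin": -0.0239}, {"jaw": 0.06, "spin": -0.0239}, {"jaw": 0.06, "spin": -0.0239}, {"jaw": 0.06, "spin": -0.0239}, {"jaw": 0.06, "spin": -0.0239}, {"jaw": 0.06, "spin": -0.0239}, {"jaw": 0.06, "spin": -0.0239}, {"jaw": 0.06, "spin": -0.0239}, {"jaw": 0.06, "spin": -0.0095}]'
python3 - <<'E'
from plant import sensors, read_camera
import cv2,numpy as np
from scipy.spatial.transform import Rotation as Ro
c=read_camera("wrist"); cv2.imwrite("pics/w1.png",c["image"][:,:,::-1]); np.savez("w1.npz",**c)
s=sensors.read_state();R=Ro.from_rotvec(s["orientation"]).as_matrix();print(s["t"],s["tool_pos"],np.arctan2(R[1,0],R[0,0]),s["q"],s["force"]);print(R.round(4))
E
```

```text
t: 1.5
tool_pos: [0.5142, -0.1702, 0.2322]
orientation: [-3.119, -0.377, 0.001]
force: [-0.5, -1.0, -0.3]
opening: 0.0929
gripper_force: 0.0
t: 3.1
tool_pos: [0.5133, -0.1716, 0.2321]
orientation: [-0.906, -3.007, -0.0]
force: [0.0, -0.2, 0.3]
opening: 0.0597
gripper_force: 0.0
3.15 [ 0.51328911 -0.17154181  0.23209924] 2.5576915551979083 [-4.17269874e-01 -2.74106823e-02  1.65243641e+00 -1.27961536e-05
  1.51756624e+00 -1.40416450e+00] [ 0.66493786  0.25991326 -0.03161776]
[[-8.343e-01  5.513e-01 -9.000e-04]
 [ 5.513e-01  8.343e-01  4.000e-04]
 [ 1.000e-03 -2.000e-04 -1.000e+00]]
```

View pics/w1.png

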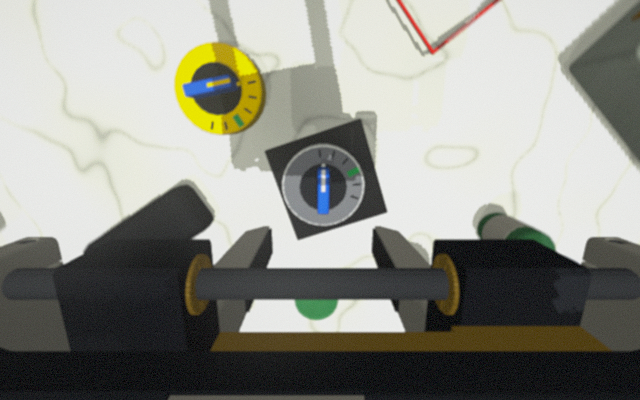

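The wrist view shows the white timer at (323,185) with its bar vertical at column 323, so it is aligned with the tool's x axis. The pointer is at the top end and the green mark is at (352,172). I'll refine this from the image.

```bash
python3 - <<'E'
import cv2,numpy as np
from h import w
c=dict(np.load("w1.npz")); im=c["image"]; h=cv2.cvtColor(im,cv2.COLOR_RGB2HSV)
m=np.zeros(im.shape[:2],np.uint8); m[130:240,270:380]=1
def pts(lo,hi): return np.argwhere((cv2.inRange(h,lo,hi)>0)&(m>0))[:,::-1]
b=pts((100,130,60),(130,255,255)); g=pts((45,90,40),(85,255,200))
(cx,cy),sz,an=cv2.minAreaRect(b.astype(np.float32)); print("bar px",cx,cy,sz,an,"n",len(b),b.min(0),b.max(0))
wb=np.array([w(c,u,v) for u,v in b]); t=wb[wb[:,2]>.066]; print("top z",np.median(t[:,2]),len(t))
(r0,r1),rs,ra=cv2.minAreaRect((t[:,:2]*1e4).astype(np.float32)); print("bar top centre",r0/1e4,r1/1e4,rs,ra)
gw=np.array([w(c,u,v,.038) for u,v in g]).mean(0); print("green",gw,len(g))
e=np.linalg.svd(t[:,:2]-t[:,:2].mean(0))[2][0]; print("bar ang",np.arctan2(e[1],e[0])%np.pi)
# dial: bright/grey points at dial height
d=np.array([w(c,u,v) for v in range(130,240) for u in range(270,380)]); d=d[(d[:,2]>.033)&(d[:,2]<.041)]
(cc,rr)=cv2.minEnclosingCircle((d[:,:2]*1e3).astype(np.float32)); print("dial",cc,rr,len(d),np.median(d[:,2]))
k=np.array(cc)/1e3; print("green ang",np.arctan2(gw[1]-k[1],gw[0]-k[0]))
cv2.imwrite("pics/c2.png",cv2.resize(im[135:245,265:390,::-1],None,fx=5,fy=5,interpolation=cv2.INTER_CUBIC))
E
```

```text
bar px 323.0 190.0 (46.0, 12.0) 90.0 n 457 [317 167] [329 213]
top z 0.07052113364783186 409
bar top centre 0.49723837890625 -0.1592772216796875 (122.31893157958984, 913.399169921875) 56.74747085571289
green [ 0.52002482 -0.13123618  0.038     ] 72
bar ang 2.5713455802864855
dial (515.6316528320312, -171.07186889648438) 49.88861083984375 3459 0.03814279685096572
green ang 1.4609578969007264
```

View pics/c2.png

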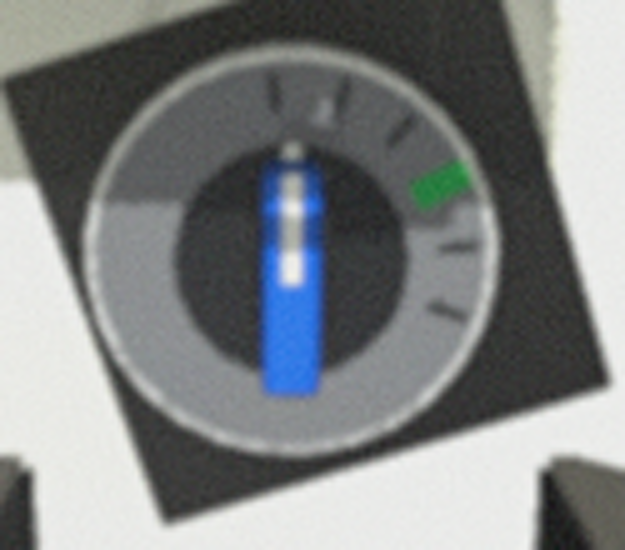

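Dial radius fits at 49.9 mm (50 given), the bar top is at 0.0705, and about 1.10 rad is left to turn. Now I'll centre, descend and close gently.

```bash
python3 -m inch '[{"jaw": 0.04, "sx": -0.0012, "sy": 0.0014, "sz": 0.04}, {"jaw": 0.04, "sz": 0.04}, {"jaw": 0.04, "sz": 0.04}, {"jaw": 0.04, "sz": 0.03}, {"jaw": 0.04, "sz": 0.014}, {"jaw": 0.04, "sz": 0.004}, {"jaw": 0.04}, {"jaw": 0.04}]' 4
python3 -m inch '[{"jaw": 0.02}, {"jaw": 0.02}, {"jaw": 0.02}, {"jaw": 0.02}, {"jaw": 0.005}, {"jaw": 0.005}, {"jaw": 0.005}, {"jaw": 0.005}]' 4
```

```text
t: 3.95
tool_pos: [0.5168, -0.1718, 0.0667]
orientation: [0.914, 3.003, -0.001]
force: [0.3, 0.5, 0.4]
opening: 0.0401
gripper_force: 0.0
t: 4.75
tool_pos: [0.5153, -0.1713, 0.0647]
orientation: [-0.915, -3.005, 0.0]
force: [-0.3, 0.4, 0.5]
opening: 0.013
gripper_force: 4.0
```

```bash
python3 -m inch '[{"jaw": 0.018}, {"jaw": 0.018}, {"jaw": 0.018, "sz": 0.002}, {"jaw": 0.018, "sz": 0.002}, {"jaw": 0.018}, {"jaw": 0.018}]' 4
python3 -m inch '[{"jaw": 0.005}, {"jaw": 0.005}, {"jaw": 0.005}, {"jaw": 0.005}]' 10
python3 -m inch '[{"jaw": 0.005}, {"jaw": 0.005}, {"jaw": 0.005}, {"jaw": 0.005}]' 40
```

```text
t: 5.35
tool_pos: [0.5152, -0.1711, 0.0604]
orientation: [-0.914, -3.005, -0.0]
force: [0.2, -0.6, -0.2]
opening: 0.0179
gripper_force: 0.0
t: 5.75
tool_pos: [0.5154, -0.1712, 0.0607]
orientation: [0.915, 3.005, -0.0]
force: [-0.8, 0.3, -0.2]
opening: 0.013
gripper_force: 10.0
t: 6.15
tool_pos: [0.5154, -0.1712, 0.0607]
orientation: [0.915, 3.005, 0.0]
force: [1.4, 1.4, -0.0]
opening: 0.0127
gripper_force: 40.0
```

Firm grip with little lateral force. Now I'll press down in small steps.

```bash
python3 -m inch '[{"jaw": 0.005, "sz": 0.0003}, {"jaw": 0.005, "sz": 0.0003}, {"jaw": 0.005}, {"jaw": 0.005}]' 40
python3 -m inch '[{"jaw": 0.005, "sz": 0.0003}, {"jaw": 0.005}, {"jaw": 0.005}]' 40
```

```text
t: 6.55
tool_pos: [0.5154, -0.1712, 0.0606]
orientation: [0.914, 3.005, -0.0]
force: [-2.8, 1.1, 5.3]
opening: 0.013
gripper_force: 40.0
t: 6.85
tool_pos: [0.5155, -0.1712, 0.0606]
orientation: [0.914, 3.005, -0.0]
force: [-4.8, 1.6, 9.3]
opening: 0.0128
gripper_force: 40.0
```

To row units: 0.05 rad is 0.008.

```bash
python3 -m inch '[{"jaw": 0.005, "sz": 0.0004}, {"jaw": 0.005}, {"jaw": 0.005}]' 40
python3 -m inch '[{"jaw": 0.005, "spin": 0.008}, {"jaw": 0.005, "spin": 0.008}, {"jaw": 0.005, "spin": 0.008}, {"jaw": 0.005}]' 40
```

```text
t: 7.15
tool_pos: [0.5155, -0.1712, 0.0606]
orientation: [0.914, 3.005, -0.0]
force: [-6.0, 1.9, 11.8]
opening: 0.0125
gripper_force: 40.0
t: 7.55
tool_pos: [0.5155, -0.1712, 0.0606]
orientation: [1.139, 2.927, -0.0]
force: [-5.3, 1.5, 11.6]
opening: 0.013
gripper_force: 40.0
```

To row units: 0.05 rad is 0.008.

```bash
python3 -m inch '[{"jaw": 0.005, "sz": 0.0003, "spin": 0.008}, {"jaw": 0.005, "spin": 0.008}, {"jaw": 0.005, "spin": 0.008}, {"jaw": 0.005}]' 40
python3 - <<'E'
from plant import sensors, read_camera
import cv2
c=read_camera("wrist"); cv2.imwrite("pics/w2.png",c["image"][:,:,::-1])
s=sensors.read_state();print(s["t"],s["force"],s["wrist_torque"],s["q"][5])
E
```

```text
t: 7.95
tool_pos: [0.5156, -0.1711, 0.0605]
orientation: [1.355, 2.834, 0.0]
force: [-6.5, 3.0, 13.7]
opening: 0.0127
gripper_force: 40.0
8.0 [-6.54078577  2.73738894 14.34984872] [0.53248443 1.05629103 0.04521309] -1.094783395810807
```

View pics/w2.png

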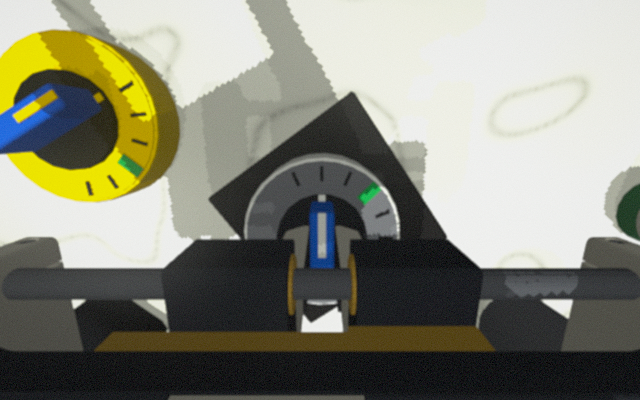

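The wrist view shows the pointer at (322,205) turning toward the green mark at (370,193). The mark turned together with the mat, so the timer is holding. I'll continue.

To row units: 0.06 rad is 0.0095.

```bash
python3 -m inch '[{"jaw": 0.005, "spin": 0.0095}, {"jaw": 0.005, "spin": 0.0095}, {"jaw": 0.005, "spin": 0.0095}, {"jaw": 0.005, "spin": 0.0095}, {"jaw": 0.005, "spin": 0.0095}, {"jaw": 0.005}]' 40
```

```text
t: 8.6
tool_pos: [0.5157, -0.1711, 0.0606]
orientation: [1.764, 2.599, 0.0]
force: [-5.2, 2.8, 13.6]
opening: 0.013
gripper_force: 40.0
```

To row units: 0.06 rad is 0.0095.

```bash
python3 -m inch '[{"jaw": 0.005, "spin": 0.0095}, {"jaw": 0.005, "spin": 0.0095}, {"jaw": 0.005, "spin": 0.0095}, {"jaw": 0.005, "spin": 0.0095}, {"jaw": 0.005, "spin": 0.0095}, {"jaw": 0.005}]' 40
```

```text
t: 9.2
tool_pos: [0.5159, -0.1711, 0.0606]
orientation: [2.132, 2.306, 0.001]
force: [-5.5, 3.5, 12.6]
opening: 0.0129
gripper_force: 40.0
```

To row units: 0.05 rad is 0.008.

```bash
python3 -m inch '[{"jaw": 0.005, "spin": 0.008}, {"jaw": 0.005, "spin": 0.008}, {"jaw": 0.005, "spin": 0.008}, {"jaw": 0.005, "spin": 0.0064}, {"jaw": 0.005}, {"jaw": 0.005}]' 40
python3 - <<'E'
from plant import sensors, read_camera
import cv2,numpy as np
from h import w
c=read_camera("wrist"); cv2.imwrite("pics/w3.png",cv2.resize(c["image"][130:280,220:420,::-1],None,fx=4,fy=4,interpolation=cv2.INTER_CUBIC)); np.savez("w3.npz",**c)
h=cv2.cvtColor(c["image"],cv2.COLOR_RGB2HSV)
g=[p[::-1] for p in np.argwhere(cv2.inRange(h,(45,90,40),(85,255,200))>0) if 220<p[1]<420 and 130<p[0]<240]
gw=np.array([w(c,u,v,.038) for u,v in g]).mean(0); print("green",gw,len(g),"ang",np.arctan2(gw[1]+.1711,gw[0]-.5156))
s=sensors.read_state();o=s["orientation"];print(s["t"],s["force"],s["wrist_torque"],"x ang",2*np.arctan2(o[1],o[0]))
E
```

```text
t: 9.8
tool_pos: [0.516, -0.171, 0.0605]
orientation: [2.339, 2.096, 0.001]
force: [-4.8, 3.6, 11.6]
opening: 0.0124
gripper_force: 40.0
green [ 0.52054188 -0.13103533  0.038     ] 282 ang 1.4480686989912053
9.85 [-5.20052443  3.84156622 12.29422987] [0.5929925  0.71073865 0.03404798] x ang 1.4611120889394158
```

View pics/w3.png

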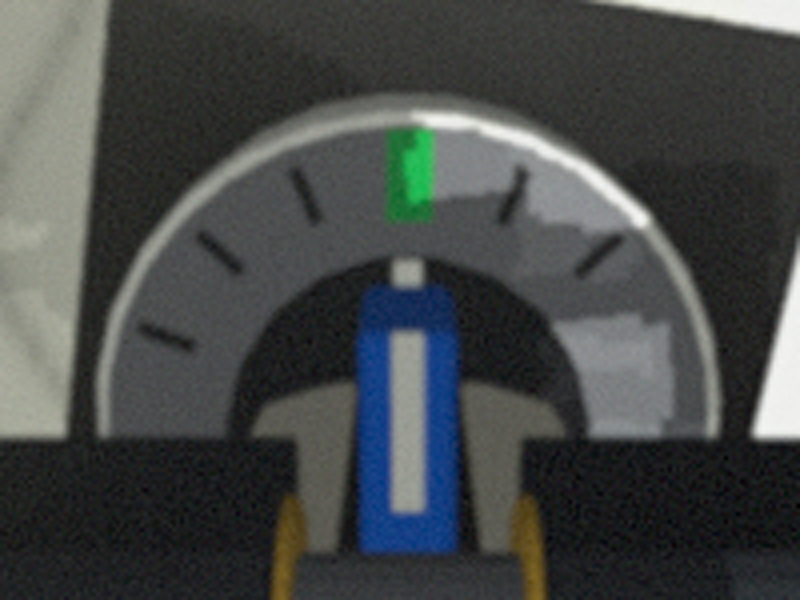

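The pointer stands at the green mark: pointer tip at (408,272), mark at (410,175), and the mark is unmoved in the world. Next I'll ease off the pressure, open and lift.

```bash
python3 -m inch '[{"jaw": 0.005, "sz": -0.0004}, {"jaw": 0.005, "sz": -0.0003}, {"jaw": 0.005}, {"jaw": 0.005}]' 10
python3 -m inch '[{"jaw": 0.03}, {"jaw": 0.03}, {"jaw": 0.03}, {"jaw": 0.03}, {"jaw": 0.03, "sz": -0.01}, {"jaw": 0.03, "sz": -0.03}, {"jaw": 0.03, "sz": -0.04}, {"jaw": 0.03, "sz": -0.04}, {"jaw": 0.03, "sz": -0.04}, {"jaw": 0.03}]' 10
python3 - <<'E'
from plant import sensors, read_camera
import cv2,numpy as np
from h import w
c=read_camera("wrist"); cv2.imwrite("pics/w4.png",cv2.resize(c["image"][120:260,240:420,::-1],None,fx=4,fy=4,interpolation=cv2.INTER_CUBIC))
t=read_camera("top"); np.savez("top1.npz",**t)
d=np.array([w(c,u,v) for v in range(110,240) for u in range(250,400)]); d=d[(d[:,2]>.033)&(d[:,2]<.041)]
(cc,rr)=cv2.minEnclosingCircle((d[:,:2]*1e3).astype(np.float32)); print("dial",cc,rr)
E
```

```text
t: 10.25
tool_pos: [0.5159, -0.1711, 0.0605]
orientation: [2.34, 2.096, 0.001]
force: [-0.8, 1.9, 6.5]
opening: 0.0129
gripper_force: 10.0
t: 11.25
tool_pos: [0.5186, -0.1726, 0.228]
orientation: [2.332, 2.089, 0.008]
force: [0.7, 0.1, 0.8]
opening: 0.0297
gripper_force: 0.0
dial (515.320556640625, -170.67803955078125) 49.82280349731445
```

View pics/w4.png

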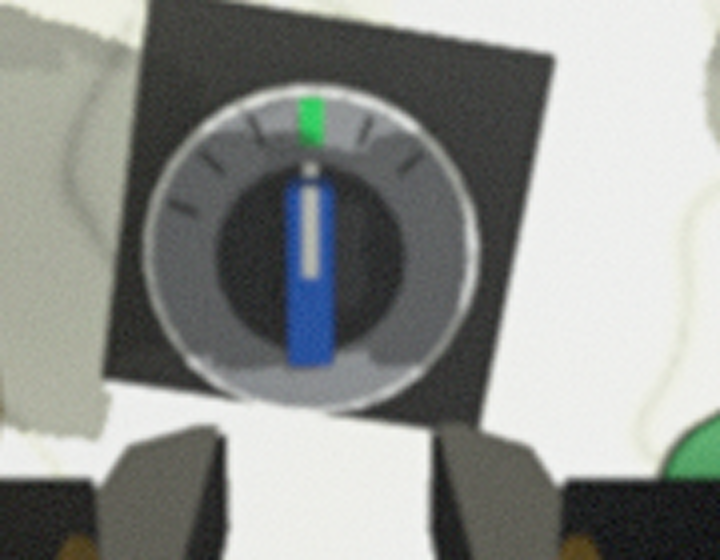

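The timer is unmoved, and the pointer at (311,180) lines up with the green mark at (311,120). Now I'll turn the tool, close the fingers and move to above the button.

To row units: 0.147 rad is 0.0234.

```bash
python3 -m inch '[{"jaw": 0, "spin": 0.0234}, {"jaw": 0, "spin": 0.0234}, {"jaw": 0, "spin": 0.0234}, {"jaw": 0, "spin": 0.0234}, {"jaw": 0, "spin": 0.0234}, {"jaw": 0, "spin": 0.0234}, {"jaw": 0, "spin": 0.0234}, {"jaw": 0, "spin": 0.0234}, {"jaw": 0, "spin": 0.0234}]' 10
python3 -m inch '[{"jaw": 0, "sx": 0.0094, "sy": -0.0355}, {"jaw": 0, "sx": 0.0094, "sy": -0.0355}, {"jaw": 0, "sx": 0.0094, "sy": -0.0355}, {"jaw": 0, "sx": 0.0094, "sy": -0.0355}, {"jaw": 0, "sx": 0.0094, "sy": -0.0355}, {"jaw": 0, "sx": 0.0094, "sy": -0.0355}, {"jaw": 0, "sx": 0.0094, "sy": -0.0355}, {"jaw": 0, "sx": 0.0094, "sy": -0.0355}, {"jaw": 0, "sx": 0.0094, "sy": -0.0355}, {"jaw": 0, "sx": 0.0094, "sy": -0.0355}, {"jaw": 0, "sx": 0.0094, "sy": -0.0355}, {"jaw": 0, "sx": 0.0094, "sy": -0.0355}, {"jaw": 0}, {"jaw": 0}]'
python3 - <<'E'
from plant import sensors, read_camera
import cv2,numpy as np
from h import w
c=read_camera("wrist"); cv2.imwrite("pics/w5.png",c["image"][:,:,::-1])
h=cv2.cvtColor(c["image"],cv2.COLOR_RGB2HSV)
m=((h[...,0]<8)|(h[...,0]>172))&(h[...,1]>150)&(h[...,2]>70)
n,l,st,ce=cv2.connectedComponentsWithStats(m.astype(np.uint8))
for i in range(1,n):
    if st[i,4]>100:
        d=np.array([w(c,u,v) for v,u in np.argwhere(l==i)]); z=np.median(d[:,2]); t=d[abs(d[:,2]-z)<.003]
        (cc,r)=cv2.minEnclosingCircle((t[:,:2]*1e3).astype(np.float32)); print(st[i],ce[i],"z",z,cc,r,t.mean(0))
s=sensors.read_state();print(s["tool_pos"],s["orientation"],s["force"],s["opening"])
E
```

```text
t: 12.25
tool_pos: [0.5143, -0.1707, 0.2176]
orientation: [-3.133, -0.207, 0.005]
force: [0.3, 0.0, 0.6]
opening: 0.0004
gripper_force: 0.0
t: 13.65
tool_pos: [0.5674, 0.2665, 0.2175]
orientation: [3.133, 0.219, -0.005]
force: [-0.2, -1.1, 0.1]
opening: 0.0007
gripper_force: 0.0
[ 90   0 115  15 651] [149.32411674   5.9984639 ] z 0.049994467358345784 (726.41455078125, 464.75213623046875) 49.28446578979492 [0.72168809 0.45625416 0.05042743]
[306 186  31  31 734] [321.23841962 200.92098093] z 0.11567124436748963 (568.5458374023438, 268.3826904296875) 13.576079368591309 [0.56900998 0.26851333 0.11561065]
[488 300  14  52 102] [494.57843137 325.7254902 ] z 0.029261386586953958 (408.2496337890625, 11.303426742553711) 40.12851333618164 [0.40876181 0.01130715 0.02925848]
[0.56770756 0.26569071 0.21795461] [ 3.13276727  0.21694875 -0.00444076] [-0.3119876  -0.50968847 -0.2414703 ] 0.0005561009328181299
```

View pics/w5.png

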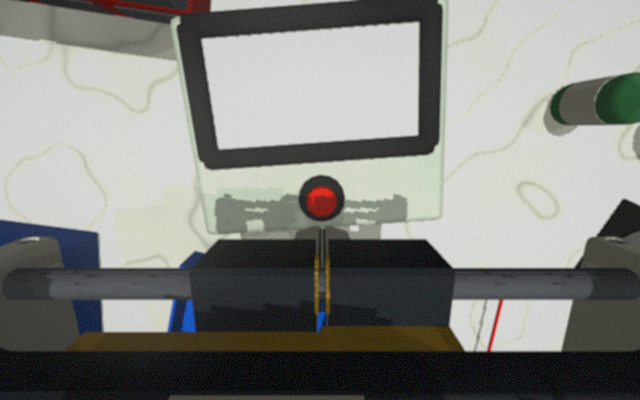

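The button is at (321,201), at world (0.5687, 0.2684, 0.1157), and its 13.6 mm radius fits. Descending.

```bash
python3 -m inch '[{"jaw": 0, "sx": 0.0013, "sy": -0.0022, "sz": 0.03}, {"jaw": 0, "sz": 0.03}, {"jaw": 0, "sz": 0.015}, {"jaw": 0, "sz": 0.005}, {"jaw": 0}, {"jaw": 0}, {"jaw": 0}]' 10
python3 -m inch '[{"jaw": 0, "sz": 0.003}, {"jaw": 0, "sz": 0.003}, {"jaw": 0, "sz": 0.002}, {"jaw": 0, "sz": 0.002}, {"jaw": 0}, {"jaw": 0}]'
```

```text
t: 14.4
tool_pos: [0.5706, 0.2689, 0.1417]
orientation: [-3.133, -0.216, -0.004]
force: [0.6, -0.5, 0.0]
opening: 0.0006
gripper_force: 0.0
t: 15.0
tool_pos: [0.5694, 0.2687, 0.1298]
orientation: [3.134, 0.216, -0.0]
force: [-0.8, -1.1, 1.1]
opening: 0.0004
gripper_force: 0.8
```

```bash
python3 -m inch '[{"jaw": 0, "sz": 0.002}, {"jaw": 0, "sz": 0.002}, {"jaw": 0, "sz": 0.001}, {"jaw": 0}, {"jaw": 0}]'
python3 -m inch '[{"jaw": 0, "sz": 0.0005}, {"jaw": 0, "sz": 0.0005}, {"jaw": 0}, {"jaw": 0}]'
```

```text
t: 15.5
tool_pos: [0.5697, 0.2687, 0.125]
orientation: [-3.134, -0.216, -0.001]
force: [-2.1, -0.3, 4.8]
opening: 0.0004
gripper_force: 2.2
t: 15.9
tool_pos: [0.5697, 0.2687, 0.1243]
orientation: [-3.134, -0.216, -0.001]
force: [-2.9, -0.8, 6.8]
opening: 0.0004
gripper_force: 3.5
```

```bash
python3 -m inch '[{"jaw": 0, "sz": 0.0005}, {"jaw": 0}, {"jaw": 0}, {"jaw": 0}]'
```

```text
t: 16.3
tool_pos: [0.5697, 0.2688, 0.1243]
orientation: [-3.134, -0.216, -0.001]
force: [-3.5, -1.2, 10.0]
opening: 0.0008
gripper_force: 4.9
```

The force rose without further travel, so the button is right down. I'll retreat and check.

```bash
python3 -m inch '[{"jaw": 0, "sz": -0.003}, {"jaw": 0, "sz": -0.005}, {"jaw": 0, "sz": -0.02}, {"jaw": 0, "sz": -0.04}, {"jaw": 0, "sz": -0.04}, {"jaw": 0}, {"jaw": 0}, {"jaw": 0}]'
python3 - <<'E'
from plant import sensors, read_camera
import cv2,numpy as np
from h import w
c=read_camera("wrist"); h=cv2.cvtColor(c["image"],cv2.COLOR_RGB2HSV)
m=((h[...,0]<8)|(h[...,0]>172))&(h[...,1]>150)&(h[...,2]>70); m[:120]=0; m[260:]=0
print("button z",np.median([w(c,u,v)[2] for v,u in np.argwhere(m)]))
t=read_camera("top"); o=dict(np.load("top0.npz"))
a=np.hstack([o["image"][110:300,230:500],t["image"][110:300,230:500]]); cv2.imwrite("pics/end.png",cv2.resize(a[:,:,::-1],None,fx=1.45,fy=1.45))
E
```

```text
t: 17.1
tool_pos: [0.5688, 0.2683, 0.2295]
orientation: [3.133, 0.216, -0.004]
force: [-0.5, -0.7, -0.5]
opening: 0.0004
gripper_force: 0.0
button z 0.11556029756502639
```

View pics/end.png

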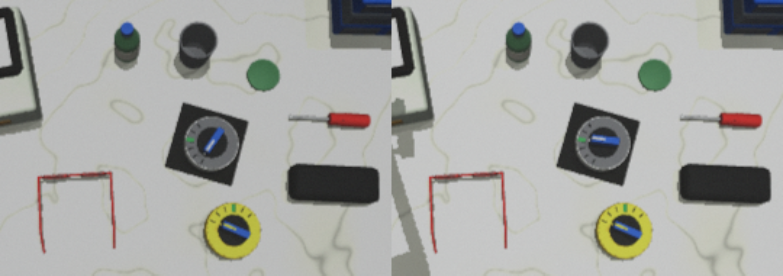

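In the before/after comparison, the timer at (603,143) now points at the green mark and the other things in this crop are where they were. The button is back up at z = 0.1156.

```bash
python3 -c "
from plant import robot
print(robot.close_job())"
```

```text
the job is handed in; nothing more can be done
None
```

I wound the timer to the green mark without shifting it (11.6–14.4 N measured during the turn), pressed the start button right down and let it come back up, and handed the job in at about 17 s; no verdict was shown.

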